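Ease the cutting ruler out of the half-opening drawer

ROBOT

A 6-joint arm with a two-finger parallel gripper is mounted at the origin on the work surface; the furniture and walls round the work are solid. World frame = base frame: x ahead of the robot, y to its left, z up, the work surface at z = 0. Lengths are in m, angles in rad, forces in N, time in s.
With the tool pointing down it reaches from about 0.375 to 0.9 m from the base axis. Payload 3.1 kg.
Tool frame: the origin (TCP) lies midway between the tips of the shut fingers; the grasp point (between the pads) lies 19 mm behind it; z points along the fingers, y is the line along which they close (so a half turn about z gives the same grasp; the last joint's range is limited). The gripper opens to 85 mm and grips with 20 to 120 N. Pads are 22 mm wide; open, the fingers measure 114 mm over their backs; the gripper's body (76 mm by 85 mm) begins 54 mm behind the grasp point. The pads swing forward as they close: fully open they stand 13 mm farther back than shut.
Start: joints at [1.115, 0.527, 1.433, -0, 1.181, -0.178], TCP at [0.171, 0.601, 0.231] pointing down, gripper open.
Joint ranges: [-3.08, 3.08], [-0.75, 2.2], [0.22, 2.44], [-1.43, 4.57], [0, 2.65], [-2.85, 2.85]. Speed limits (rad/s): [2.79, 2.79, 3.14, 3.14, 3.14, 3.14].

INTERFACE

Orientations are given as a unit quaternion [x, y, z, w].
In Python, from station import manip gives the robot as it stands.
- The arm moves only by the tool step_arm, never from a script. Its argument "targets" is text: rows parted by semicolons, each of 4 numbers parted by spaces: the shift along the tool's x, y, z in mm, then the turn about the tool's z in degrees. A call has 1 to 12 rows; each row is the pose to reach, as a shift and turn from the pose commanded when the call began, along the tool's axes at that moment; what a row does not reach only later rows make up. A row lasts 1/10 s, in which the tool goes at most 50 mm and 8.59 degrees, less where a joint would pass 70% of its speed; a pose out of reach is approached as far as the arm can. A call with a gripper value outside its range is refused whole. "gripper" is the closure, from 0 (fully open) to 1 (shut), set as the call begins (left out, the last holds). The fingers move at their own pace and stop on an object; "squeeze" is the grip in N (left out, the last holds). Time passes only in rows, so rows that repeat a pose let the fingers close. It gives the time, the measured TCP pose, the force, the opening and the grip force at its end, in the units of the state.
- manip.sense(): the state, without advancing time (a new reading comes with each control period).
- manip.snapshot(name): name is "scene" or "top" or "wrist"; returns the picture (400x640x3 uint8, red, green, blue); there is no depth.
- manip.get_calibration(name): a dict with "fov_y" (degrees; the focal length in pixels is half the picture's height over the tangent of half this angle, whatever the lens; pixels are square), "cx", "cy" (the principal point, pixels), "k1" (the pictures are not rectified: a ray, as slopes to the right and down, at radius r is drawn at 1 + k1 r^2 times it, then the intrinsics apply), "extrinsics" (4x4, takes a point from camera to world coordinates); the wrist camera has in their place "tool_from_camera" (4x4, takes a point from camera to tool coordinates, whose origin is the TCP and whose axes are the flange's). Camera axes: x right, y down, z forward; pixel columns grow to the right and rows downward; lengths in m; the calibration is good to about 2 mm. A picture is of the moment at which its call begins: read the wrist's pose just before it. get_calibration takes no time and is no camera call.
- manip.sign_off(): hands the job in; it is judged then, once.
Trained networks look in the newest picture that a camera, given by its name, has taken for a name from the list of things; names that differ only in an ending like _2 or _b are one class to them, and where a whole thing is asked for, a point or a joint stands for the part that bears it (a point fixed in the world has none). Each returns a list of dicts, best first, with "p" (0 to 1); they miss things now and then, are a little off and sometimes report something else, mostly with a low value. They report only what shows in the picture. A call takes as long as a camera call.
- manip.recognise(camera, query): "position" ([column, row] in pixels, amid what is visible of it).
- manip.masks_of(camera, query): "pixels" (400x640 bool, what is visible of it) and "position" ([column, row] in pixels, amid what is visible of it).
- manip.mark_of(camera, query): "position" ([column, row] in pixels: a listed point, or the origin of a listed thing).
The state is a dict: "t": time; "q": joint angles; "qd": joint speeds; "tau": joint torques, N m; "tcp_pos": TCP position; "tool_rot": TCP orientation; "force": force on the tool from outside, world axes, zero at the start; "ft_torque": the same for the moment, N m; "finger_gap": opening from 0.0 (shut) to 1.0 (fully open); "gripper_force": force on a finger pad.
Only numpy, scipy, OpenCV 4.12 (cv2) and the standard library are available. Lean on these libraries where they do the work, as an engineer would, in place of code of your own. Each camera call takes 0.05 s, during which the arm holds its last target. There are 200 camera calls.

TASK

Pull the top drawer of the little drawer unit out to its stop. It opens only part way and the cutting ruler inside is longer than the gap, so lift the ruler's front end and ease it out on the slant, without forcing it against the unit and without shifting the pot and stamp that stand on the unit or the note pad beside it. Finish holding the ruler still in the air, all of it at least 10 cm above the top of the unit; do not put it down or let go.

Things in the scene. Friction and masses are not known exactly. Their poses are not given: they have to be found in the camera images.
- unit: Fixed light-wood desktop drawer unit, two drawers one above the other, 262 mm deep (its x), 170 mm wide (y), 113 mm high. Origin at the centre of its underside, on the desk. Its front face, at x = -131 mm, looks along its -x (roughly to the robot's left). The lower drawer is fixed shut. The front 140 mm of its top is bare; loose things stand behind.
- drawer (a joint): How far the upper drawer is pulled out, in m: 0 shut, 0.13 at its stop. It slides along the unit's -x, takes about 1.5 N and stays where it is left. At the stop the gap from the unit's front face to the inner side of the drawer front is 130 mm.
- drawer_handle (a point): Middle of the upper drawer's bow handle: a round steel bar 8 mm thick, 72 mm long along the unit's y, 32 mm in front of the drawer front (28 mm free behind it), 78 mm above the desk (35 mm below the unit's top). Axes as the unit's; moves with the drawer. A like, fixed handle on the lower drawer is 48 mm beneath it.
- drawer_floor (a point): Centre of the upper side of the upper drawer's floor (55 mm above the desk), axes as the unit's, moves with the drawer. Inside, the drawer is 248 mm long (x), 140 mm wide; front 10 mm thick and 42 mm high above the floor, other walls 34 mm. A 26 mm high, 4 mm thick divider at y = -34 mm parts a narrow lane with a pencil (y < -36) from the ruler's lane (y -32 to +70 mm).
- unit_front_edge (a point): Middle of the front lower edge of the unit's top board, under which the ruler must come out: 50 mm above the drawer floor, in the plane of the front face. The board is 8 mm thick, its upper side is the unit's top. Axes as the unit's.
- ruler_center (a point): Centre of the aluminium cutting ruler (90 g), 9 mm above its underside. 230 mm long (x), base plate 36 mm wide (y), 3 mm thick, with a grip rail 12 mm wide, 206 mm long, 15 mm high along the middle of its upper side (18 mm in all). x towards its rear end, z up. It lies flat on the drawer floor, x nearly along the unit's x, and may slide a little as the drawer opens.
- ruler_front_end (a point): Middle of the ruler plate's front end (115 mm from the centre along -x, 7.5 mm below it): the end next to the drawer front.
- ruler_rear_end (a point): Middle of the ruler plate's rear end (115 mm from the centre along +x, 7.5 mm below it): the end that stays under the unit's top.
- pot: Small white clay pot standing on the rear of the unit, 50 mm across, 48 mm high; origin at its underside. Leave it alone.
- stamp: Self-inking stamp standing on the rear of the unit, 30x52x66 mm; origin at its underside. Leave it alone.
- notes: Pad of sticky notes lying on the desk in front of the unit, to the left of it, 77x77x18 mm; origin at its underside. Leave it alone.

How it is judged:
On the way, in this order (a step that is already met when the one before it is completed fails the run):
1. the upper drawer is pulled out to its stop (value of joint drawer above 0.12 m), for 0.2 s.
2. the ruler slants through the gap: its front end is up above the unit's top while its rear end is still lower than the top and behind the front face (z of ruler_front_end in the frame of unit above 0.113 m and z of ruler_rear_end in the frame of unit below 0.105 m and x of ruler_rear_end in the frame of unit above -0.131 m), for 0.1 s.
At the end, for the whole second after the job is handed in: The ruler is held between the fingers (grip over 1 N), still (under 30 mm/s), both its ends more than 200 mm above the desk (87 mm above the unit's top), and not touching the unit (height (world z) of each of ruler_front_end, ruler_rear_end above 0.2 m and contact force between ruler and the fingers above 1 N and contact force between ruler and unit below 0.1 N and linear speed of ruler below 0.03 m/s); the arm keeps its last pose, push and grip.
It fails at once if the ruler is forced against the unit (more than 30 N) (contact force between ruler and unit above 30 N).
It fails at once if the pot, the stamp or the note pad is moved more than 30 mm (distance of any of pot, stamp, notes from where it was at the start of the episode above 0.03 m).
It also fails if it takes over 58 s, if anything falls off the work surface, if the arm or the gripper's body presses on something with over 40 N, if the wrist force passes 120 N, or if a joint passes its speed limit or range.

## Working session

There is one attempt and no reset: what is moved stays moved. The work goes in short steps, Python scripts to look and compute and a tool call to move; the robot and the scene stay as the last step left them, time stands still between calls to the robot, and variables do not carry over. Pictures are saved under pics/ and viewed, at most 10 in all, crops included, and the job is handed in when it is done.

Besides the shell and the picture viewer there is one more tool, called after "Emit:" as name(argument=value, ...), one argument or row to a line, values as JSON. step_arm: Moves the arm, as the interface text tells. Its arguments: {"type":"object","properties":{"targets":{"type":"string"},"gripper":{"type":"number"},"squeeze":{"type":"number"}},"required":["targets"]}

```bash
mkdir -p pics; ls; cat > h.py <<'E'
import numpy as np, cv2
from scipy.spatial.transform import Rotation as R
from station import manip
def cam(name, st=None):
    c=manip.get_calibration(name)
    if 'extrinsics' in c: T=np.array(c['extrinsics'])
    else:
        W=np.eye(4); W[:3,:3]=R.from_quat(st['tool_rot']).as_matrix(); W[:3,3]=st['tcp_pos']
        T=W@np.array(c['tool_from_camera'])
    f=200/np.tan(np.radians(c['fov_y'])/2)
    return c,T,f
def ray(name,px,st=None):
    c,T,f=cam(name,st)
    K=np.array([[f,0,c['cx']],[0,f,c['cy']],[0,0,1.]])
    d=np.array([(px[0]-c['cx'])/f,(px[1]-c['cy'])/f]); u=d.copy()
    for _ in range(30): u=d/(1+c['k1']*(u@u))
    v=T[:3,:3]@np.array([u[0],u[1],1]); return T[:3,3],v/np.linalg.norm(v)
def onz(name,px,z,st=None):
    o,v=ray(name,px,st); return o+v*(z-o[2])/v[2]
def tri(rays):
    A=np.zeros((3,3));b=np.zeros(3)
    for o,v in rays:
        P=np.eye(3)-np.outer(v,v);A+=P;b+=P@o
    p=np.linalg.solve(A,b)
    return p,[np.linalg.norm((np.eye(3)-np.outer(v,v))@(p-o))*1000 for o,v in rays]
def proj(name,p,st=None):
    c,T,f=cam(name,st); q=np.linalg.inv(T)@np.append(p,1); u=q[:2]/q[2]; u=u*(1+c['k1']*(u@u)); return u*f+[c['cx'],c['cy']]
def save(img,n): cv2.imwrite('pics/'+n,img[:,:,::-1])
E
python3 - <<'E'
from h import *
st=manip.sense(); print(st['t'],st['tool_rot'],R.from_quat(st['tool_rot']).as_matrix().round(3))
ims={n:manip.snapshot(n) for n in ['scene','top','wrist']}
for n in ims: save(ims[n],n+'0.png')
for n in ['scene','top','wrist']:
    print(n, np.array(cam(n,st)[1]).round(3).tolist(), manip.get_calibration(n)['fov_y'])
for q,z in [('unit',0),('drawer_handle',.078),('unit_front_edge',.105),('pot',.113),('stamp',.113),('notes',0)]:
    rs=[]
    for n in ['scene','top']:
        for d in manip.mark_of(n,q)[:1]:
            print(q,n,np.round(d['position'],1),round(d['p'],2),onz(n,d['position'],z,st).round(4)); rs.append(ray(n,d['position'],st))
    if len(rs)>1: p,e=tri(rs); print('   tri',p.round(4),np.round(e,1))
E
```

```text
pics
0.0 [ 1.38472764e-01  9.90365648e-01 -1.03044195e-03 -3.39510702e-04] [[-0.962  0.274 -0.001]
 [ 0.274  0.962 -0.002]
 [ 0.    -0.002 -1.   ]]
scene [[-0.821, -0.383, 0.424, 0.107], [-0.571, 0.529, -0.628, 0.443], [0.016, -0.757, -0.653, 0.649], [0.0, 0.0, 0.0, 1.0]] 49.315709071724186
top [[-0.006, -0.991, 0.134, 0.344], [-1.0, 0.009, 0.023, -0.083], [-0.024, -0.134, -0.991, 0.933], [0.0, 0.0, 0.0, 1.0]] 54.39816820959712
wrist [[0.276, 0.916, 0.291, 0.098], [0.961, -0.262, -0.086, 0.622], [-0.003, 0.303, -0.953, 0.373], [0.0, 0.0, 0.0, 1.0]] 67.97290269221449
unit scene [345.8 205.7] 0.7 [ 0.4625 -0.1932  0.    ]
unit top [394.3 205.2] 0.56 [ 0.4604 -0.2169  0.    ]
   tri [ 0.4687 -0.2172 -0.0219] [6.3 6.3]
drawer_handle scene [301.7 221.7] 0.68 [ 0.4631 -0.0297  0.078 ]
drawer_handle top [316.7 201.5] 0.63 [ 0.4604 -0.0342  0.078 ]
   tri [ 0.4628 -0.0329  0.075 ] [2.3 2.3]
unit_front_edge scene [315.1 197.3] 0.7 [ 0.4654 -0.0762  0.105 ]
unit_front_edge top [333.7 199.2] 0.59 [ 0.4614 -0.0723  0.105 ]
   tri [ 0.4615 -0.072   0.1098] [0.8 0.8]
pot scene [379.4 155. ] 0.89 [ 0.4286 -0.2622  0.113 ]
pot top [425.9 217.2] 0.93 [ 0.4202 -0.2665  0.113 ]
   tri [ 0.4245 -0.2646  0.1128] [4.7 4.7]
stamp scene [352.3 138.2] 0.73 [ 0.5095 -0.2837  0.113 ]
stamp top [433.6 180.5] 0.72 [ 0.4987 -0.286   0.113 ]
   tri [ 0.5032 -0.2832  0.1148] [5.4 5.4]
notes scene [277.5 320.3] 0.58 [0.4002 0.1269 0.    ]
notes top [248.8 226.1] 0.92 [0.4125 0.1346 0.    ]
   tri [0.4061 0.1306 0.002 ] [7.1 7.1]
```

View pics/scene0.png

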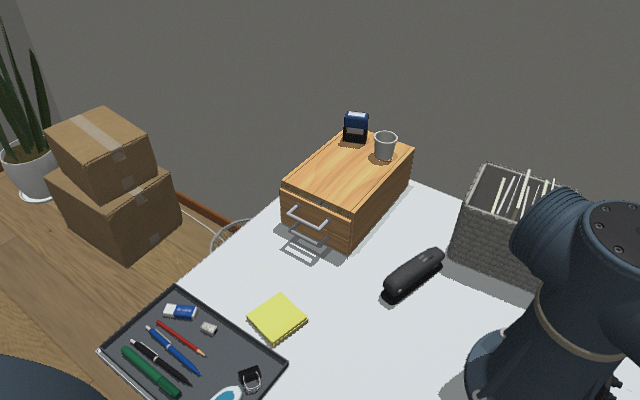

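View pics/top0.png

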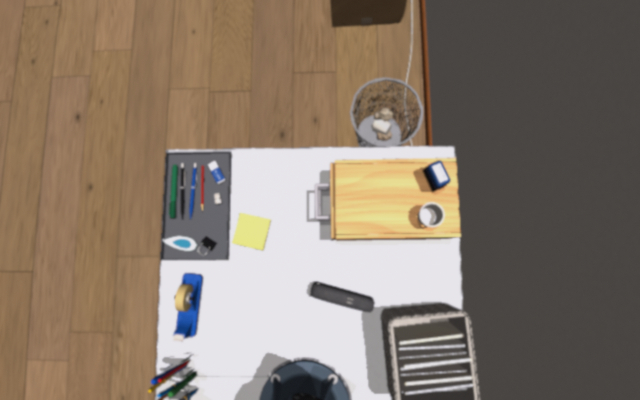

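The scene shows the unit with its front facing world +y: handle at about (302,222), pot (386,145) and stamp (356,127) on its rear, pad at (277,318). In the top view, the unit spans columns 330–460 and rows 160–240. The triangulated heights agree with the sizes given, so I'm moving over the handle for a close look.

Emit:
step_arm(
  targets="-465 -576 -50 -16;-465 -576 -50 -16;-465 -576 -50 -16;-465 -576 -50 -16;-465 -576 -50 -16;-465 -576 -50 -16;-465 -576 -50 -16;-465 -576 -50 -16;-465 -576 -50 -16;-465 -576 -50 -16;-465 -576 -50 -16;-465 -576 -50 -16",
  gripper=0.7,
)

```text
t: 1.95
tcp_pos: [0.4058, 0.0479, 0.2723]
tool_rot: [-0.0, 1.0, 0.0, 0.001]
force: [1.7, 1.1, 0.5]
finger_gap: 0.298
gripper_force: 0.0
```

Emit:
step_arm(
  targets="-54 -110 -8 0;-54 -110 -8 0;-54 -110 -8 0;-54 -110 -8 0;-54 -110 -8 0",
)

```text
t: 2.45
tcp_pos: [0.4588, -0.0599, 0.2795]
tool_rot: [-0.0, 1.0, 0.0, -0.001]
force: [0.8, 0.3, -1.1]
finger_gap: 0.298
gripper_force: 0.0
```

```bash
python3 - <<'E'
from h import *
st=manip.sense(); print(st['t'],st['tcp_pos'],st['finger_gap'])
im=manip.snapshot('wrist'); save(im,'wrist1.png')
for q,z in [('unit',0),('drawer_handle',.078),('unit_front_edge',.105)]:
    for d in manip.mark_of('wrist',q)[:2]:
        print(q,np.round(d['position'],1),round(d['p'],2),onz('wrist',d['position'],z,st).round(4))
for q in ['unit']:
    manip.snapshot('top')
    for d in manip.masks_of('top',q)[:1]:
        ys,xs=np.nonzero(d['pixels'])
        P=np.array([onz('top',(a,b),.113)[:2] for a,b in zip(xs,ys)]).astype(np.float32)
        print(d['p'],cv2.minAreaRect(P))
for d in manip.masks_of('wrist','drawer_handle')[:1]:
    ys,xs=np.nonzero(d['pixels'])
    P=np.array([onz('wrist',(a,b),.078,st)[:2] for a,b in zip(xs,ys)]).astype(np.float32)
    print(d['p'],len(xs),cv2.minAreaRect(P))
E
```

```text
2.45 [ 0.45882883 -0.05987287  0.27948415] 0.29781187581037144
unit [126.  145.9] 0.19 [ 0.4377 -0.3399  0.    ]
drawer_handle [343.2 175.6] 0.58 [ 0.4642 -0.0323  0.078 ]
unit_front_edge [308.5 180.3] 0.64 [ 0.4631 -0.0726  0.105 ]Traceback (most recent call last):
  File "<stdin>", line 11, in <module>
  File "h.py", line 19, in onz
    o,v=ray(name,px,st); return o+v*(z-o[2])/v[2]
        ~~~^^^^^^^^^^^^
  File "h.py", line 13, in ray
    c,T,f=cam(name,st)
          ~~~^^^^^^^^^
  File "h.py", line 5, in cam
    c=manip.get_calibration(name)
ValueError: time passes only in moves, steps and waits
```

View pics/wrist1.png

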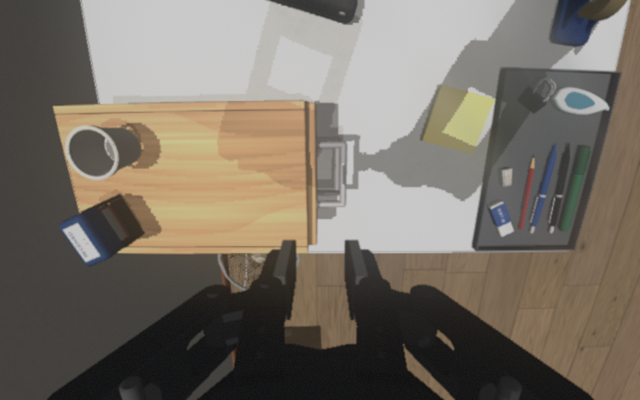

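Wrist view: handle bar at column about 345, rows 143–205; unit front edge near column 316. Handle positions agree to 2 mm. Next I'm checking the yaw, then I'll descend.

```bash
python3 - <<'E'
from h import *
st=manip.sense()
for a,b in [((316,103),(316,245)),((347,145),(344,203))]:
    z=.113 if a[0]<330 else .078
    A=onz('wrist',a,z,st);B=onz('wrist',b,z,st); print(A.round(4),B.round(4),np.degrees(np.arctan2(*(B-A)[[1,0]])))
im=manip.snapshot('wrist'); e=cv2.Canny(im[:,:,::-1].copy(),60,150)
pts=[]
for n,z in [('wrist',.078)]:
  for d in manip.masks_of(n,'drawer_handle')[:1]:
    ys,xs=np.nonzero(d['pixels']); c,T,f=cam(n,st)
    d2=np.stack([(xs-c['cx'])/f,(ys-c['cy'])/f],1);u=d2.copy()
    for _ in range(20): u=d2/(1+c['k1']*(u**2).sum(1,keepdims=True))
    v=np.c_[u,np.ones(len(u))]@T[:3,:3].T; P=T[:3,3]+v*((z-T[2,3])/v[:,2:3])
    print(d['p'],len(xs),cv2.minAreaRect(P[:,:2].astype(np.float32)), P[:,:2].min(0),P[:,:2].max(0))
E
```

```text
[ 0.3817 -0.0631  0.113 ] [ 0.5384 -0.0634  0.113 ] -0.1286501808624712
[ 0.4281 -0.0278  0.078 ] [ 0.4989 -0.0294  0.078 ] -1.3319319814301223
0.94 2050 ((0.46818608045578003, -0.053174763917922974), (0.047409769147634506, 0.17298375070095062), 89.93414306640625) [ 0.38167705 -0.07687887] [ 0.55465525 -0.02945221]
```

Emit:
step_arm(
  targets="-5 30 50 0;-5 30 100 0;-5 30 150 0;-5 30 175 0;-5 30 190 0;-5 30 200 0;-5 30 210 0;-5 30 217 0;-5 30 217 0;-5 30 217 0",
)

```text
t: 3.85
tcp_pos: [0.4641, -0.0294, 0.0631]
tool_rot: [-0.001, 1.0, 0.0, -0.0]
force: [-0.5, 4.5, 0.4]
finger_gap: 0.301
gripper_force: 0.0
```

```bash
python3 - <<'E'
from h import *
st=manip.sense(); print(st['tcp_pos'],st['force'])
im=manip.snapshot('wrist'); save(im[100:,150:500],'wrist2.png')
E
```

```text
[ 0.46408677 -0.02939103  0.06305438] [-0.46184778  4.50813793  0.35691722]
```

View pics/wrist2.png

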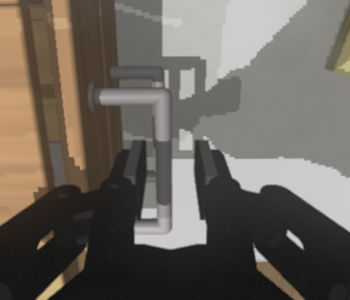

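The bar at crop (163,170) sits between the two fingers, and the rear finger is just clear of, or touching, the drawer front. Next I close the gripper and pull.

Emit:
step_arm(
  targets="0 0 0 0;0 0 0 0;0 0 0 0;0 0 0 0;0 0 0 0",
  gripper=1,
  squeeze=25,
)

```text
t: 4.4
tcp_pos: [0.4651, -0.0305, 0.0632]
tool_rot: [-0.001, 1.0, -0.0, 0.001]
force: [0.1, -0.6, 5.1]
finger_gap: 0.079
gripper_force: 24.7
```

Emit:
step_arm(
  targets="0 15 0 0;0 30 0 0;0 45 0 0;0 60 0 0;0 75 0 0;0 90 0 0;0 105 0 0;0 115 0 0;0 123 0 0;0 128 0 0;0 130 0 0;0 130 0 0",
)

```text
t: 5.6
tcp_pos: [0.4642, 0.0976, 0.0632]
tool_rot: [-0.003, 1.0, -0.002, -0.0]
force: [-0.6, -13.1, 7.0]
finger_gap: 0.078
gripper_force: 25.2
```

Emit:
step_arm(
  targets="0 -2 0 0;0 -2 0 0;0 -2 0 0;0 -2 0 0;0 -2 0 0;0 -2 -20 0;0 -2 -50 0;0 -2 -90 0;0 -2 -130 0;0 -2 -160 0;0 -2 -180 0;0 -2 -190 0",
  gripper=0.7,
)

```text
t: 6.8
tcp_pos: [0.4649, 0.0983, 0.2547]
tool_rot: [-0.001, 1.0, -0.0, 0.002]
force: [-0.1, -0.4, -0.4]
finger_gap: 0.298
gripper_force: 0.0
```

Emit:
step_arm(
  targets="10 -80 -10 8.5;10 -80 -10 17;10 -80 -10 25.5;10 -80 -10 34;10 -80 -10 42.5;10 -80 -10 51;10 -80 -10 59.5;10 -80 -10 68;10 -80 -10 76.5;10 -80 -10 85;10 -80 -10 90;10 -80 -10 90",
)

```text
t: 8.0
tcp_pos: [0.4536, 0.0183, 0.2618]
tool_rot: [0.706, 0.708, -0.001, -0.001]
force: [0.1, -0.7, 0.5]
finger_gap: 0.296
gripper_force: 0.0
```

```bash
python3 - <<'E'
from h import *
st=manip.sense(); print(st['t'],st['tcp_pos'],st['finger_gap'],R.from_quat(st['tool_rot']).as_matrix().round(3).tolist())
im=manip.snapshot('wrist'); save(im,'wrist3.png')
for q,z in [('drawer_handle',.078),('unit_front_edge',.105),('ruler_front_end',.0565),('ruler_center',.064),('ruler_rear_end',.0565),('drawer_floor',.055)]:
    for d in manip.mark_of('wrist',q)[:2]:
        print(q,np.round(d['position'],1),round(d['p'],2),onz('wrist',d['position'],z,st).round(4))
E
```

```text
8.0 [0.45361805 0.01828339 0.261816  ] 0.296427836015909 [[-0.002, 1.0, -0.002], [1.0, 0.002, 0.001], [0.001, -0.002, -1.0]]
drawer_handle [328.7 100.7] 0.57 [0.4634 0.0989 0.078 ]
unit_front_edge [330.8 261.4] 0.85 [ 0.4667 -0.0759  0.105 ]
unit_front_edge [329.8 102.8] 0.74 [0.4638 0.0967 0.105 ]
ruler_front_end [340.7 146.7] 0.85 [0.4784 0.0476 0.0565]
ruler_center [340.4 240.5] 0.75 [ 0.4801 -0.0695  0.064 ]
ruler_rear_end [328.7 100.8] 0.43 [0.464  0.099  0.0565]
drawer_floor [324.7 239.9] 0.76 [ 0.4604 -0.073   0.055 ]
```

View pics/wrist3.png

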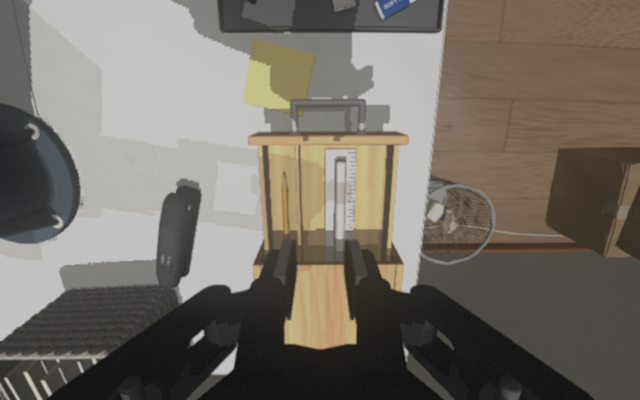

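The wrist view shows the drawer open: front at row 138, board edge at row 262. The ruler is at column 340, rows 148–250, and the pencil at 287 beyond the divider. Measured handle travel is 0.131 m, so it is at the stop. I'm moving down over the rail and re-measuring.

Emit:
step_arm(
  targets="0 26 30 0;0 26 60 0;0 26 90 0;0 26 110 0;0 26 120 0;0 26 120 0",
  gripper=0.55,
)

```text
t: 8.95
tcp_pos: [0.4796, 0.0182, 0.1417]
tool_rot: [0.707, 0.708, -0.001, -0.001]
force: [-0.7, 0.6, 0.2]
finger_gap: 0.449
gripper_force: 0.0
```

```bash
python3 - <<'E'
from h import *
st=manip.sense(); print(st['t'],st['tcp_pos'],st['finger_gap'])
im=manip.snapshot('wrist'); save(im,'wrist4.png')
for q,z in [('unit_front_edge',.105),('ruler_front_end',.0565),('ruler_center',.064)]:
    for d in manip.mark_of('wrist',q)[:1]:
        print(q,np.round(d['position'],1),round(d['p'],2),onz('wrist',d['position'],z,st).round(4))
E
```

```text
8.95 [0.4795991  0.01816449 0.1417197 ] 0.4494505548821512
unit_front_edge [299.3 341. ] 0.82 [ 0.4648 -0.076   0.105 ]
ruler_front_end [313.9 169. ] 0.7 [0.4757 0.0468 0.0565]
ruler_center [320.4 303.4] 0.73 [ 0.4808 -0.0729  0.064 ]
```

View pics/wrist4.png

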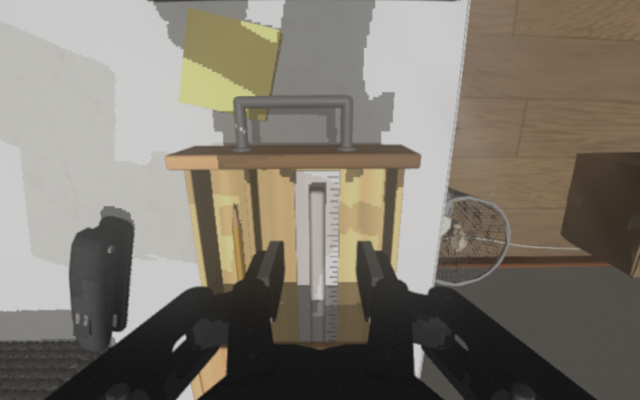

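The rail (column 318, rows 190–300) lies centred between the fingers (column 265 and 372). I'm going down and closing gently.

Emit:
step_arm(
  targets="0 -1 30 0;0 -1 55 0;0 -1 70 0;0 -1 78 0;0 -1 81 0;0 -1 81 0",
)

```text
t: 9.75
tcp_pos: [0.4798, 0.018, 0.0622]
tool_rot: [0.707, 0.708, 0.0, 0.0]
force: [-0.7, 0.0, 0.6]
finger_gap: 0.454
gripper_force: 0.0
```

Emit:
step_arm(
  targets="0 0 0 0;0 0 0 0;0 0 0 0;0 0 0 0;0 0 0 0;0 0 0 0",
  gripper=1,
  squeeze=20,
)

```text
t: 10.35
tcp_pos: [0.4797, 0.018, 0.0626]
tool_rot: [0.707, 0.708, 0.0, 0.001]
force: [-1.0, 0.7, 5.7]
finger_gap: 0.135
gripper_force: 21.4
```

Emit:
step_arm(
  targets="0 0 -4 0;0 0 -8 0;0 0 -12 0;0 0 -16 0;0 0 -20 0;0 0 -24 0;0 0 -28 0;0 0 -28 0",
)

```text
t: 11.15
tcp_pos: [0.4796, 0.018, 0.0903]
tool_rot: [0.707, 0.708, 0.0, 0.0]
force: [0.0, -0.3, -1.7]
finger_gap: 0.132
gripper_force: 20.5
```

```bash
python3 - <<'E'
from h import *
st=manip.sense(); print(st['t'],st['tcp_pos'],st['finger_gap'],st['force'],st['gripper_force'])
im=manip.snapshot('scene'); save(cv2.resize(im[130:290,230:450],None,fx=3,fy=3),'scene5.png')
for n in ['scene','wrist']:
    if n=='wrist': manip.snapshot(n)
    for q in ['ruler_front_end','ruler_center','ruler_rear_end']:
        for d in manip.mark_of(n,q)[:1]:
            print(n,q,np.round(d['position'],1),round(d['p'],2))
E
```

```text
11.15 [0.4796418  0.01800867 0.0903061 ] 0.13216778754838177 [ 0.03596783 -0.27360144 -1.72892223] 20.52542746067047
scene ruler_front_end [267.8 241.1] 0.56
scene ruler_center [304.8 201.9] 0.67
wrist ruler_front_end [321.2 202.7] 0.84
```

View pics/scene5.png

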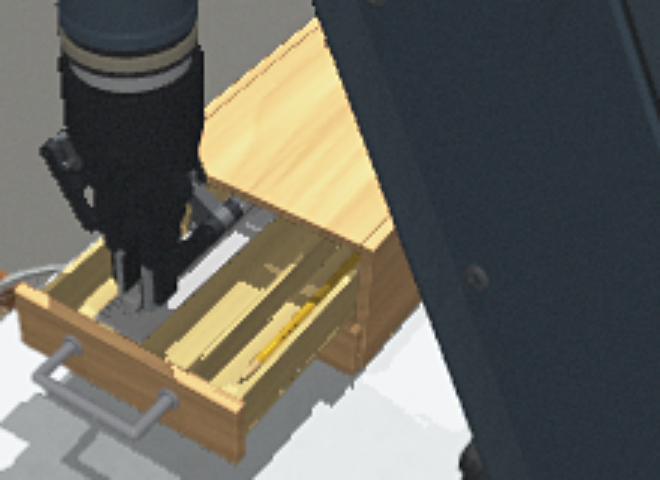

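The ruler's front is lifted with the fingers on the rail (crop 140,285); I can't judge the slant yet. I'm lifting on slowly while watching the force.

Emit:
step_arm(
  targets="0 0 -3 0;0 0 -6 0;0 0 -9 0;0 0 -12 0;0 0 -15 0;0 0 -18 0;0 0 -18 0",
)

```text
t: 12.25
tcp_pos: [0.4794, 0.0181, 0.1082]
tool_rot: [0.707, 0.708, 0.0, 0.0]
force: [-0.2, -0.8, -2.3]
finger_gap: 0.13
gripper_force: 20.3
```

```bash
cat > m.py <<'E'
from h import *
st=manip.sense(); print(st['t'],st['tcp_pos'].round(4) if hasattr(st['tcp_pos'],'round') else st['tcp_pos'],st['finger_gap'],st['force'],st['gripper_force'])
r={}
for n in ['scene','wrist','top']:
    manip.snapshot(n)
    for q in ['ruler_front_end','ruler_center','ruler_rear_end']:
        for d in manip.mark_of(n,q)[:1]:
            if d['p']<.4: continue
            o,v=ray(n,d['position'],st); r.setdefault(q,[]).append((o,v))
            p=o+v*(st['tcp_pos'][0]-o[0])/v[0] if abs(v[0])>.05 else None
            print(n,q,np.round(d['position'],1),round(d['p'],2),'on plane x:',p)
for q in r:
    if len(r[q])>1: print(q,tri(r[q]))
E
python3 m.py
```

```text
12.25 [0.4794 0.0181 0.1082] 0.12996024824968083 [-0.24150579 -0.76985299 -2.29522326] 20.25390475988388
scene ruler_front_end [267.2 233.8] 0.73 on plane x: [0.47940163 0.04956717 0.10137821]
wrist ruler_center [320.4 363.8] 0.87 on plane x: None
top ruler_center [330.  191.4] 0.56 on plane x: [ 0.47940163 -0.064324    0.09909123]
ruler_center (array([ 0.47978306, -0.06454669,  0.10288318]), [np.float64(0.9939431656968855), np.float64(0.9939431656969943)])
```

The estimates fit a slant of about 8°, and the force is only about 2 N against the board edge. I'm lifting further to about 15°.

Emit:
step_arm(
  targets="0 0 -2 0;0 0 -4 0;0 0 -6 0;0 0 -8 0;0 0 -10 0;0 0 -11 0;0 0 -11 0;0 0 -11 0",
)

```text
t: 13.65
tcp_pos: [0.4793, 0.0181, 0.1188]
tool_rot: [0.707, 0.708, 0.0, 0.0]
force: [-0.7, -0.2, -1.6]
finger_gap: 0.133
gripper_force: 20.1
```

```bash
python3 m.py; python3 - <<'E'
from h import *
im=manip.snapshot('scene'); save(cv2.resize(im[130:290,230:450],None,fx=3,fy=3),'scene6.png')
E
```

```text
13.65 [0.4793 0.0181 0.1188] 0.13344672314147155 [-0.68920338 -0.2397845  -1.63927116] 20.086924731731415
scene ruler_center [306.3 202.3] 0.81 on plane x: [ 0.47930759 -0.06669008  0.09190352]
scene ruler_rear_end [264.4 226.6] 0.59 on plane x: [0.47930759 0.0550086  0.12347669]
wrist ruler_front_end [320.7 199. ] 0.65 on plane x: None
wrist ruler_center [321.1 347.7] 0.58 on plane x: None
top ruler_center [331.  192.4] 0.94 on plane x: [ 0.47930759 -0.06621593  0.08578789]
ruler_center (array([ 0.4792523 , -0.06691144,  0.09444192]), [np.float64(2.0076335403425607), np.float64(3.0825148601642196), np.float64(1.4115873020439234)])
```

View pics/scene6.png

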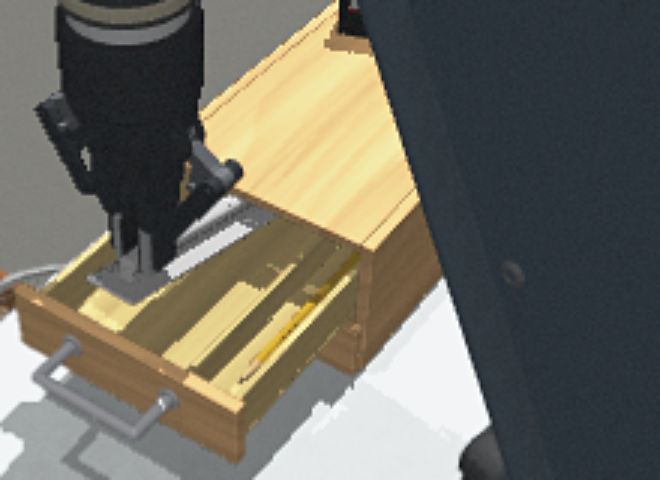

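The ruler slants out from under the board with its front (crop 125,280) above the drawer front; the network's front-end point gives z ≈ 0.123 m. Next I slide it out along its own slope.

Emit:
step_arm(
  targets="5 0 -1 0;10 0 -3 0;15 0 -4 0;20 0 -5.5 0;25 0 -7 0;30 0 -8 0;35 0 -9.5 0;40 0 -11 0;40 0 -11 0",
)

```text
t: 15.2
tcp_pos: [0.4792, 0.0589, 0.13]
tool_rot: [0.706, 0.708, 0.0, -0.0]
force: [-0.1, 0.6, -2.0]
finger_gap: 0.132
gripper_force: 20.1
```

```bash
python3 m.py
```

```text
15.2 [0.4792 0.0589 0.13  ] 0.13210685728148375 [-0.0902245   0.62375196 -1.98397556] 20.113496482372284
scene ruler_front_end [249.1 234.8] 0.62 on plane x: [0.47921803 0.09276339 0.13484627]
scene ruler_center [290.4 208.2] 0.68 on plane x: [ 0.47921803 -0.01723738  0.11292045]
wrist ruler_front_end [320.1 200.2] 0.6 on plane x: None
wrist ruler_center [321.8 346.2] 0.65 on plane x: None
top ruler_center [311.  189.9] 0.82 on plane x: [ 0.47921803 -0.02470629  0.12238462]
ruler_front_end (array([0.48051391, 0.09106353, 0.13294318]), [np.float64(0.38255079156437544), np.float64(0.3825507915643625)])
ruler_center (array([ 0.48194017, -0.02310476,  0.10874887]), [np.float64(1.9311493614291286), np.float64(1.3870323827611986), np.float64(0.7555889957564023)])
```

Emit:
step_arm(
  targets="8 0 -2 0;16 0 -4 0;24 0 -6.5 0;32 0 -8.5 0;40 0 -10.5 0;48 0 -13 0;56 0 -15 0;64 0 -17 0;72 0 -19 0;80 0 -21.5 0;86 0 -23 0;86 0 -23 0",
)

```text
t: 17.0
tcp_pos: [0.4793, 0.1449, 0.153]
tool_rot: [0.706, 0.708, 0.0, 0.0]
force: [-0.4, 0.4, -0.3]
finger_gap: 0.135
gripper_force: 20.2
```

```bash
python3 m.py; python3 - <<'E'
from h import *
im=manip.snapshot('scene'); save(cv2.resize(im[130:290,210:430],None,fx=3,fy=3),'scene7.png')
E
```

```text
17.0 [0.4793 0.1449 0.153 ] 0.13500990096840348 [-0.41471014  0.43966735 -0.25462822] 20.20036518573761
scene ruler_front_end [207.  259.1] 0.58 on plane x: [0.47925399 0.18304455 0.15832267]
scene ruler_center [258.7 228.4] 0.78 on plane x: [0.47925399 0.06915127 0.13057525]
scene ruler_rear_end [303.5 205.8] 0.93 on plane x: [ 0.47925399 -0.05746599  0.0895584 ]
wrist ruler_front_end [320.4 199.3] 0.89 on plane x: None
wrist ruler_center [320.9 347.9] 0.89 on plane x: None
top ruler_center [268.5 190.7] 0.74 on plane x: [0.47925399 0.06651731 0.11720132]
top ruler_rear_end [323.2 191.3] 0.72 on plane x: [ 0.47925399 -0.04968442  0.10221941]
ruler_front_end (array([0.48106637, 0.17935575, 0.15587148]), [np.float64(2.2139681746045707), np.float64(2.2139681746045774)])
ruler_center (array([0.47931556, 0.06483603, 0.13179221]), [np.float64(4.273086279777908), np.float64(4.24749220013992), np.float64(2.6087871176849435)])
ruler_rear_end (array([ 0.47772749, -0.05077816,  0.0960065 ]), [np.float64(2.834048591059109), np.float64(2.834048591059034)])
```

View pics/scene7.png

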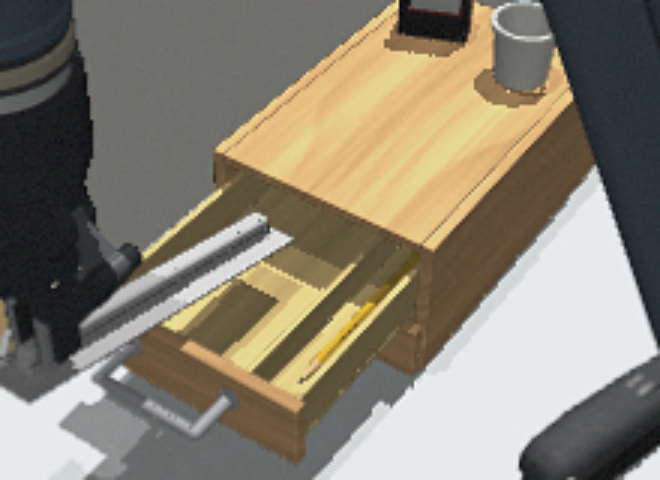

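The rear end of the ruler (crop 280,238) is clear of the board edge, over the open drawer. I'm tightening the grip, edging out and lifting.

Emit:
step_arm(
  targets="0 0 0 0;5 0 -2 0;12 0 -4 0;18 0 -8 0;20 0 -16 0;20 0 -28 0;20 0 -42 0;20 0 -58 0;20 0 -74 0;20 0 -90 0;20 0 -106 0;20 0 -120 0",
  squeeze=50,
)

```text
t: 18.85
tcp_pos: [0.4791, 0.1644, 0.2743]
tool_rot: [0.706, 0.708, 0.0, 0.0]
force: [0.7, 0.3, -1.5]
finger_gap: 0.115
gripper_force: 53.9
```

Emit:
step_arm(
  targets="0 0 -12 0;0 0 -24 0;0 0 -36 0;0 0 -46 0;0 0 -54 0;0 0 -58 0;0 0 -60 0;0 0 -60 0;0 0 -60 0;0 0 -60 0;0 0 -60 0;0 0 -60 0",
)

```text
t: 20.05
tcp_pos: [0.479, 0.164, 0.3325]
tool_rot: [0.707, 0.708, -0.0, -0.0]
force: [-0.8, -0.0, -0.6]
finger_gap: 0.116
gripper_force: 53.9
```

```bash
python3 m.py; python3 - <<'E'
from h import *
im=manip.snapshot('scene'); save(im,'scene8.png')
E
```

```text
20.05 [0.479  0.164  0.3325] 0.11551320036195153 [-0.82917008 -0.01971329 -0.62162536] 53.9473682641983
scene ruler_front_end [173.7 168.9] 0.72 on plane x: [0.47900524 0.20076689 0.33620063]
scene ruler_center [242.  142.1] 0.68 on plane x: [0.47900524 0.08459342 0.311636  ]
scene ruler_rear_end [290.5 129.6] 0.86 on plane x: [ 0.47900524 -0.02410476  0.27711754]
wrist ruler_front_end [321.  197.8] 0.83 on plane x: None
wrist ruler_center [319.9 348.5] 0.78 on plane x: None
top ruler_center [240.1 173.1] 0.87 on plane x: [0.47900524 0.08094957 0.30113521]
top ruler_rear_end [307.7 174.5] 0.56 on plane x: [ 0.47900524 -0.03065273  0.28342339]
ruler_front_end (array([0.48103849, 0.19803859, 0.33448905]), [np.float64(1.2568293899498784), np.float64(1.2568293899498864)])
ruler_center (array([0.47952528, 0.07985163, 0.31021022]), [np.float64(3.160063992379561), np.float64(2.102182477885429), np.float64(2.64105670409475)])
ruler_rear_end (array([ 0.48198728, -0.02932956,  0.27313236]), [np.float64(0.9543481189489234), np.float64(0.9543481189488939)])
```

View pics/scene8.png

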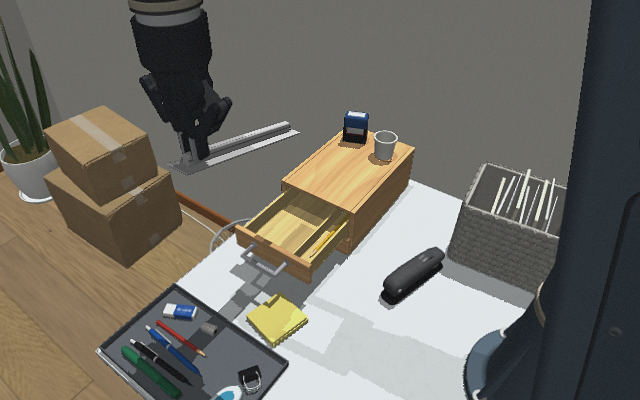

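The ruler is held in the air with its front end at (174,168) and its rear end at (290,130). Its ends are at z ≈ 0.334 m and 0.273 m, well above 0.213 m. The pot, stamp and pad look unmoved, so I'm handing in.

```bash
python3 -c "
from station import manip
print(manip.sign_off())"
```

```text
the job is handed in; nothing more can be done
None
```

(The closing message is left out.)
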